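# Seat the red-capped tube tray on the mixer's square drive post

### The arm

A 6-joint arm with a two-finger parallel gripper is mounted at the origin on the work surface. World frame = base frame: x ahead of the robot, y to its left, z up, the work surface at z = 0. Lengths are in m, angles in rad, forces in N, time in s.
With the tool pointing down it reaches from about 0.3 to 0.875 m from the base axis. Payload 6.4 kg.
Tool frame: the origin (TCP) lies on the centre line of the jaws, within the pads' length; the fingertips stand 11 mm ahead of it and the grasp point (between the pads) lies 8 mm behind it; x points along the fingers, y is the direction in which the jaws open and shut, and the axes are right-handed (so a half turn about x gives the same grasp; the last joint's range is limited). The gripper opens to 85 mm and grips with 20 to 120 N. Pads are 22 mm wide; open, the fingers measure 114 mm over their backs; the gripper's body (76 mm by 85 mm) begins 54 mm behind the grasp point. The pads swing forward as they close: fully open they stand 13 mm farther back than shut.
Start: joints at [-1.525, 0.181, 1.607, -0, 1.354, -0.206], TCP at [0.143, -0.557, 0.242] pointing down, gripper open.
Joint ranges: [-2.99, 2.99], [-0.89, 2.07], [0.3, 2.58], [-1.14, 4.28], [0, 2.63], [-3.12, 3.12]. Speed limits (rad/s): [2.57, 2.57, 3.01, 3.14, 3.14, 3.14].

### API

Orientations are given as a unit quaternion [w, x, y, z].
In Python, from bench import ctrl, camera, hand_in gives the robot as it stands. The module is installed in compiled form; this text tells all that it offers.
- The arm moves only by the tool drive_tool, never from a script. Its argument "increments" is a list of rows, each a list of 7 numbers: the shift along the tool's x, y, z in m, then the turn, a rotation vector about the tool's x, y, z in degrees, then the gripper's target within -1 to 1 (fully open at 1, half-way at 0, shut at -1). In form: [[dx, dy, dz, rx, ry, rz, claw], ...]. A call has 1 to 10 rows; each row shifts and turns the commanded pose from where the row before left it, along the tool's axes as they then stand; what a row does not reach is not made up. A row lasts 1/8 s, in which the tool goes at most 62.5 mm and 10.7 degrees, less where a joint would pass 70% of its speed; a pose out of reach is approached as far as the arm can. A call is refused whole if a number of a shift passes 0.0625 or a number of a turn 10.7, either way. A call with a gripper value outside its range is refused whole. The fingers move at their own pace and stop on an object; the grip force is fixed at half the most. Time passes only in rows, so rows that do not move let the fingers close. It gives the time, the measured TCP pose, the force and the opening at its end, in the units of the state.
- ctrl.get_obs(): the state, without advancing time (a new reading comes with each control period).
- camera(name): name is "side" or "top" or "wrist"; returns a dict with "img" (480x640x3 uint8, red, green, blue), "depth" (480x640 float32, m along the optical axis (not along the pixel's ray), 0 where there is no reading), "fx", "fy", "cx", "cy" (pixels), "k1" (the pictures are not rectified: a ray, as slopes to the right and down, at radius r is drawn at 1 + k1 r^2 times it, then the intrinsics apply), "world_from_camera" (4x4, takes a point from camera to world coordinates); the wrist camera has in their place "hand_eye" (4x4, takes a point from camera to tool coordinates, whose origin is the TCP and whose axes are the tool frame's). Camera axes: x right, y down, z forward; pixel columns grow to the right and rows downward; lengths in m; the calibration is good to about 2 mm. A picture is of the moment at which its call begins: read the wrist's pose just before it.
- hand_in(): hands the job in, once; it reports no verdict.
The state is a dict: "time_s": time; "q": joint angles; "dq": joint speeds; "joint_efforts": joint torques, N m; "eef_pos": TCP position; "eef_rot": TCP orientation; "wrist_force": force on the tool from outside, world axes, zero at the start; "torque": the same for the moment, N m; "opening": opening from 0.0 (shut) to 1.0 (fully open).
Only numpy, scipy, OpenCV 4.12 (cv2) and the standard library are available. Lean on these libraries where they do the work, as an engineer would, in place of code of your own. Each camera call takes 0.05 s, during which the arm holds its last target.

### The job

Put the handled tray of red-capped tubes on the tube mixer: turn it so that the square hole under its hub matches the mixer's square drive post, lower it until it sits fully home and level on the black flange, then let go. Leave the handled tray of navy-capped tubes where it stands.

Things in the scene. Friction and masses are not known exactly. Their poses are not given: they have to be found in the camera images.
- red_tray_grip (a point): Handle of the loose RED-capped tube tray (0.2-0.45 kg): white square platform 120 x 120 mm, twelve red-capped tubes at its edge, grey hub 56 mm square in the middle, on it an upright black bar 50 mm long (x) x 16 mm thick (y). Point on the tray's axis, in the bar, 78 mm above the underside; bar free from 48 to 96 mm up, caps reach 44 mm. Platform edges parallel to x, y; z up.
- red_tray_bore (a point): Same tray: centre of the square bore's mouth in the hub's flat underside, on which the tray stands on the bench at the start, 78 mm straight below the grip point, same axes. Bore 36 x 36 mm, sides parallel to x and y, 40 mm deep, closed above (not seen from above). Any of its four quarter-turns fits the post.
- navy_tray_grip (a point): The same handle point on the other loose tray, identical but with NAVY-blue caps: a bystander. Either tray may be on either side of the mixer.
- seat (a point): Fixed tube mixer (white box 140 x 140 mm, grey top): centre of the top of its round black flange (72 mm across), 65 mm above the bench, where the tray's underside rests. From it rises the fixed aluminium post: 28 x 28 mm for 18 mm, then tapering to 10 x 10 mm at its top, 36 mm up. x, y parallel to the flats of post and box, z up. Play in the bore: 4 mm each side, 20 degrees each way.
Mind the look-alikes: they are no part of the job. Leave any green or yellow look-alike of the part that bears red_tray_grip alone.

How it is judged:
On the way, in this order (a step that is already met when the one before it is completed fails the run):
1. the red-capped tray is lifted well clear of the bench (height (world z) of red_tray_grip above 0.14 m), for 0.1 s.
2. the red-capped tray is home on the drive post (horizontal distance between red_tray_bore and seat below 0.012 m and z of red_tray_bore in the frame of seat below 0.008 m), for 0.2 s.
At the end, for the whole second after the job is handed in: The red-capped tray stands on the flange with the post in its bore: bore's centre within 12 mm of the post's axis, underside within 8 mm of the flange, level within 0.1 rad, its sides within 0.45 rad of the post's (any quarter-turn), let go (all of step 2 and z of red_tray_bore in the frame of seat above -0.008 m and angle between red_tray_grip's own z axis and vertical below 0.1 rad and (angle between the x axis of red_tray_grip and the x axis of seat, either way round below 0.45 rad or angle between the x axis of red_tray_grip and the y axis of seat, either way round below 0.45 rad)); the robot touches nothing.
It fails at once if the navy-capped tray is moved more than 30 mm (distance of navy_tray_grip from where it was at the start of the episode above 0.03 m).
It fails at once if the red-capped tray is dropped: let go over the mixer while its underside is still more than 30 mm above the flange (horizontal distance between red_tray_bore and seat below 0.05 m and z of red_tray_bore in the frame of seat above 0.03 m and contact force between the fingers and red_tray below 0.1 N).
It also fails if it takes over 40 s, if anything falls off the work surface, if the arm or the gripper's body presses on something with over 40 N, if the wrist force passes 120 N, or if a joint passes its speed limit or range.

## Working session

There is one attempt and no reset: what is moved stays moved. The work goes in short steps, Python scripts to look and compute and a tool call to move; the robot and the scene stay as the last step left them, time stands still between calls to the robot, and variables do not carry over. Pictures are saved under pics/ and viewed, and the job is handed in when it is done.

Besides the shell and the picture viewer there is one more tool, called after "Emit:" in YAML: its name, and indented under it one key for each argument. drive_tool: Moves the arm, as the interface text tells. Its arguments: {"type":"object","properties":{"increments":{"type":"array","items":{"type":"array","items":{"type":"number"}}}},"required":["increments"]}

```bash
mkdir -p pics
cat > h.py <<'E'
import numpy as np,cv2
from bench import ctrl,camera,hand_in
from scipy.spatial.transform import Rotation as R
def K(c): return np.array([[c['fx'],0,c['cx']],[0,c['fy'],c['cy']],[0,0,1.]])
def cloud(c,T):
    # world points for all pixels
    h,w=c['depth'].shape
    u,v=np.meshgrid(np.arange(w),np.arange(h))
    p=np.stack([u,v],-1).reshape(-1,1,2).astype(float)
    n=cv2.undistortPoints(p,K(c),np.array([c['k1'],0,0,0.])).reshape(h,w,2)
    d=c['depth'][...,None]
    P=np.concatenate([n*d,d],-1)
    return P@T[:3,:3].T+T[:3,3]
def ray(c,T,uv,z):
    n=cv2.undistortPoints(np.array(uv,float).reshape(-1,1,2),K(c),np.array([c['k1'],0,0,0.])).reshape(-1,2)
    d=np.c_[n,np.ones(len(n))]@T[:3,:3].T
    o=T[:3,3]
    return o+d*((z-o[2])/d[:,2])[:,None]
def tcp():
    o=ctrl.get_obs();T=np.eye(4);q=o['eef_rot'];T[:3,:3]=R.from_quat([q[1],q[2],q[3],q[0]]).as_matrix();T[:3,3]=o['eef_pos'];return T
def save(n,im): cv2.imwrite('pics/'+n+'.png',im[...,::-1])
E
python3 - <<'E'
from h import *
for n in ['top','side','wrist']:
    c=camera(n);save(n+'0',c['img']);print(n,c['fx'],c['k1'],c.get('world_from_camera',c.get('hand_eye')))
    np.save(n+'0.npy',c,allow_pickle=True)
o=ctrl.get_obs();print(o);print(tcp())
E
```

```text
top 499.9518028881279 0.02826130248013806 [[-0.00411117 -0.99697542  0.07760868  0.39442583]
 [-0.99943153  0.00669347  0.03304261 -0.01475062]
 [-0.03346214 -0.07742871 -0.99643619  0.90825963]
 [ 0.          0.          0.          1.        ]]
side 464.4589998981115 -0.00917919031571909 [[-0.98916041 -0.09388003  0.11290805  0.37036951]
 [-0.14680556  0.61586141 -0.7740561   0.68747275]
 [ 0.0031327  -0.78224118 -0.62296784  0.63602378]
 [ 0.          0.          0.          1.        ]]
wrist 398.15168702771143 -0.06010570160271156 [[-3.74694148e-04 -3.05781504e-01  9.52101639e-01 -1.32259604e-01]
 [ 9.99999589e-01 -9.00300463e-04  1.04399321e-04 -2.59954679e-04]
 [ 8.25254165e-04  9.52101287e-01  3.05781716e-01 -7.85853467e-02]
 [ 0.00000000e+00  0.00000000e+00  0.00000000e+00  1.00000000e+00]]
{'time_s': 0.15, 'q': array([-1.52529423e+00,  1.81386015e-01,  1.60772800e+00, -2.34378807e-05,
        1.35380682e+00, -2.06306891e-01]), 'dq': array([ 9.70347641e-05, -3.13421113e-03, -5.46933372e-03,  2.67794739e-04,
        1.35655457e-03, -1.32263485e-03]), 'joint_efforts': array([ 5.86347032e-04, -4.45264935e+01, -3.51692641e+01, -3.09988100e-04,
        5.78985288e-03, -2.01835758e-05]), 'eef_pos': array([ 0.14325297, -0.55646836,  0.24160663]), 'eef_rot': array([ 0.08832594,  0.70153894,  0.08926337, -0.70147964]), 'wrist_force': array([-0.60403301,  0.40502677,  0.3509866 ]), 'torque': array([ 0.0371955 , -0.03366132,  0.06577499]), 'opening': 1.0034101748169864}
[[-8.32787499e-05  2.49161153e-01 -9.68462035e-01  1.43252967e-01]
 [ 1.32576533e-03 -9.68461160e-01 -2.49161042e-01 -5.56468362e-01]
 [-9.99999118e-01 -1.30470321e-03 -2.49676984e-04  2.41606631e-01]
 [ 0.00000000e+00  0.00000000e+00  0.00000000e+00  1.00000000e+00]]
```

View pics/top0.png

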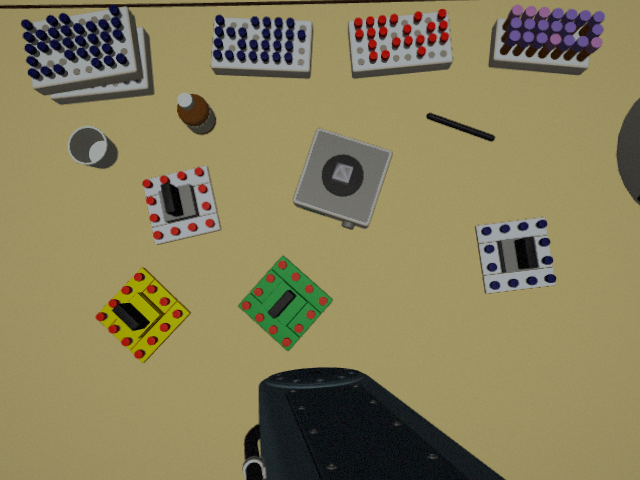

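View pics/side0.png

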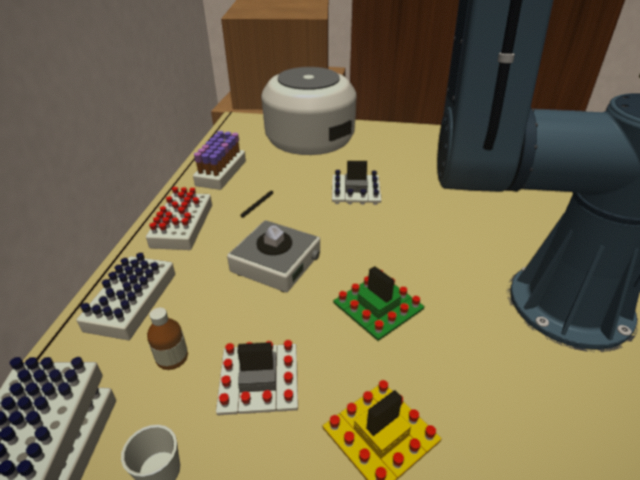

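The top view shows these candidates:
- White platform with red caps at about (181,205). This fits: it is white, has a grey hub and a black bar.
- Yellow look-alike at (143,315).
- Green look-alike at (285,303).
- Navy tray at (516,256).
- Red rack at (400,42), which has no handle.

The mixer is at (343,176). In the side view, the red tray is at (258,375). Next I'll crop to confirm and measure.

Run:
```python
from h import *
c=np.load('top0.npy',allow_pickle=True).item();s=np.load('side0.npy',allow_pickle=True).item()
a=cv2.resize(c['img'][150:260,125:245],None,fx=3.3,fy=3.3,interpolation=cv2.INTER_CUBIC)
b=cv2.resize(c['img'][120:235,285:400],None,fx=3.15,fy=3.15,interpolation=cv2.INTER_CUBIC)
h=min(a.shape[0],b.shape[0]);save('crop1',np.hstack([a[:h],b[:h]]))
for n,cc,rois in(('top',c,{'red':(130,150,235,255),'mix':(285,120,400,235)}),('side',s,{'red':(210,325,305,420),'mix':(220,215,325,290)})):
    T=cc['world_from_camera'];W=cloud(cc,T);hsv=cv2.cvtColor(cc['img'],cv2.COLOR_RGB2HSV)
    for k,(x0,y0,x1,y1) in rois.items():
        sl=(slice(y0,y1),slice(x0,x1));w=W[sl].reshape(-1,3);H=hsv[sl].reshape(-1,3).astype(int)
        ok=cc['depth'][sl].ravel()>0
        print(n,k,'bench z',np.median(w[ok&(w[:,2]<.012)],0))
        if k=='red':
            m=ok&(H[:,1]>150)&((H[:,0]<8)|(H[:,0]>172))&(H[:,2]>80)
            msk=m.reshape(y1-y0,x1-x0).astype(np.uint8)
            nn,l,st,ce=cv2.connectedComponentsWithStats(msk)
            cp=[(ce[i]+[x0,y0]) for i in range(1,nn) if st[i,4]>10]
            P=ray(cc,T,cp,.042);print('caps',len(cp),'z',np.median(w[m][:,2]));print(P.round(4)[:,:2].tolist())
            r=cv2.minAreaRect((P[:,:2]*1000).astype(np.float32));print('caprect',r)
            m=ok&(H[:,2]<60)&(w[:,2]>.05)
            print('bar',m.sum(),w[m].min(0),w[m].max(0)); t=w[m&(w[:,2]>.088)&(w[:,2]<.105)]
            print('bartop',len(t),cv2.minAreaRect((t[:,:2]*1000).astype(np.float32)))
        else:
            hz=w[ok][:,2];print(np.histogram(hz,bins=np.arange(0,.12,.005)))
            t=w[ok&(hz>.092)&(hz<.11)];print('posttop',t.mean(0),len(t))
            m=ok&(H[:,2]<70)&(w[:,2]>.055)&(w[:,2]<.075);print('flange',m.sum(),cv2.minEnclosingCircle((w[m][:,:2]*1000).astype(np.float32)),w[m].mean(0))
            t=w[ok&(hz>.045)&(hz<.075)];print('box',cv2.minAreaRect((t[:,:2]*1000).astype(np.float32)))
```

```text
top red bench z [0.56032174 0.26850763 0.00122738]
caps 12 z 0.04497517425911146
[[0.5965, 0.2312], [0.5895, 0.2617], [0.5827, 0.2925], [0.5761, 0.3234], [0.566, 0.224], [0.5454, 0.3165], [0.5353, 0.2172], [0.5148, 0.309], [0.5047, 0.2101], [0.4978, 0.2409], [0.4911, 0.2714], [0.4844, 0.3026]]
caprect ((540.3787841796875, 266.7310791015625), (94.38655090332031, 95.05804443359375), 12.553506851196289)
bar 504 [0.51438437 0.24574416 0.05001019] [0.56501165 0.27695414 0.10211558]
bartop 308 ((539.7816162109375, 265.50341796875), (49.98150634765625, 15.916053771972656), 11.679336547851562)
top mix bench z [ 0.60100223 -0.0209288   0.00085018]
(array([4549,   25,    3,    9,   17,   25,   29,   49,   84,   78,  678,
       3984,  618,  726,   11,   18,   26,   88,   65,   57,   45,    1,
          0]), array([0.   , 0.005, 0.01 , 0.015, 0.02 , 0.025, 0.03 , 0.035, 0.04 ,
       0.045, 0.05 , 0.055, 0.06 , 0.065, 0.07 , 0.075, 0.08 , 0.085,
       0.09 , 0.095, 0.1  , 0.105, 0.11 , 0.115]))Traceback (most recent call last):
  File "<stdin>", line 24, in <module>
ValueError: operands could not be broadcast together with shapes (13225,) (13171,)
```

View pics/crop1.png

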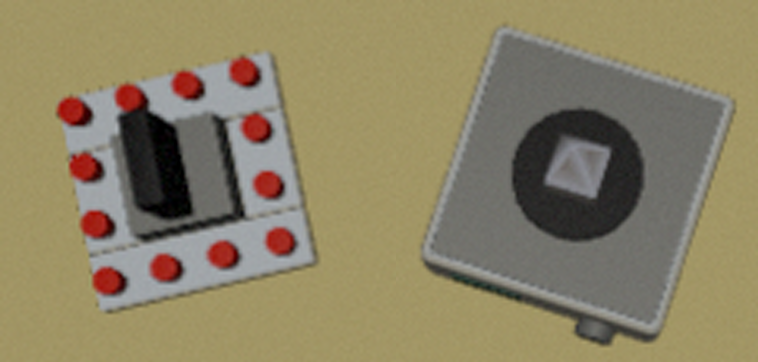

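The crop confirms it: the left item is a white platform with a grey hub, a black bar and 12 red caps. On the right is the mixer, with its black flange and post. I'll finish the mixer measurement.

Run:
```python
from h import *
c=np.load('top0.npy',allow_pickle=True).item();s=np.load('side0.npy',allow_pickle=True).item()
for n,cc,rois in(('top',c,{'red':(130,150,235,255),'mix':(285,120,400,235)}),('side',s,{'red':(210,325,305,420),'mix':(220,215,325,290)})):
    T=cc['world_from_camera'];W=cloud(cc,T);hsv=cv2.cvtColor(cc['img'],cv2.COLOR_RGB2HSV)
    for k,(x0,y0,x1,y1) in rois.items():
        sl=(slice(y0,y1),slice(x0,x1));w=W[sl].reshape(-1,3);H=hsv[sl].reshape(-1,3).astype(int)
        ok=cc['depth'][sl].ravel()>0
        if k=='red':
            if n=='top':continue
            t=w[ok&(H[:,2]<60)&(w[:,2]>.085)&(w[:,2]<.11)]
            print('side bartop',len(t),t.max(0),cv2.minAreaRect((t[:,:2]*1000).astype(np.float32)))
            m=(H[:,1]>150)&((H[:,0]<8)|(H[:,0]>172))&(H[:,2]>80)
            nn,l,st,ce=cv2.connectedComponentsWithStats(m.reshape(y1-y0,x1-x0).astype(np.uint8))
            cp=[(ce[i]+[x0,y0]) for i in range(1,nn) if st[i,4]>10]
            P=ray(cc,T,cp,.041);print(len(cp),cv2.minAreaRect((P[:,:2]*1000).astype(np.float32)))
        else:
            hz=w[:,2]
            t=w[ok&(hz>.09)&(hz<.12)];print(n,'post>.09',t.mean(0),t[:,2].max(),len(t),cv2.minAreaRect((t[:,:2]*1000).astype(np.float32)))
            m=(H[:,2]<75)&(hz>.055)&(hz<.075)&ok
            cs,_=cv2.findContours(m.reshape(y1-y0,x1-x0).astype(np.uint8),cv2.RETR_EXTERNAL,cv2.CHAIN_APPROX_NONE)
            cs=max(cs,key=cv2.contourArea).reshape(-1,2)+[x0,y0]
            P=ray(cc,T,cs,.065);print('flange',m.sum(),cv2.fitEllipse((P[:,:2]*1000).astype(np.float32)),np.median(w[m],0))
            t=w[ok&(hz>.05)&(hz<.075)];print('box',cv2.minAreaRect((t[:,:2]*1000).astype(np.float32)))
```

```text
top post>.09 [ 0.58072226 -0.02370014  0.09673101] 0.10505948538539678 168 ((581.5171508789062, -23.70901870727539), (22.883792877197266, 22.014781951904297), 70.36812591552734)
flange 1073 ((581.862548828125, -23.2447509765625), (70.28105926513672, 71.04119110107422), 81.00336456298828) [ 0.57822521 -0.02301455  0.06585145]
box ((581.7232666015625, -23.472488403320312), (139.5355987548828, 139.50164794921875), 71.21556854248047)
side bartop 363 [0.56273075 0.27828344 0.09956388] ((538.5226440429688, 267.37255859375), (48.026309967041016, 14.23241901397705), 12.513091087341309)
10 ((540.0277709960938, 265.92547607421875), (93.9952621459961, 93.81399536132812), 12.706450462341309)
side post>.09 [ 0.57989147 -0.02032909  0.09610937] 0.10291106770190017 96 ((580.5125122070312, -22.532264709472656), (21.836349487304688, 19.290050506591797), 70.20437622070312)
flange 472 ((580.4580688476562, -18.332740783691406), (67.64955139160156, 75.53311920166016), 22.54535675048828) [ 0.57374129 -0.00797038  0.06500801]
box ((581.1451416015625, -24.052101135253906), (142.87667846679688, 139.69973754882812), 71.63739776611328)
```

Both views agree:

| Item | Position (m) | Yaw |
|---|---|---|
| Red tray | (0.540, 0.266) | 12.6° |
| Seat | (0.5815, −0.0235) | −18.7° (mod 90) |

The box measures 140 mm, the flange 71 mm and the cap square 94 mm, so the sizes are consistent. The jaw axis needs about −1.8° of yaw. Now I'll travel above the tray.

Emit:
drive_tool:
  increments:
    - [0,-0.0349,-0.0295,0.9,0,0,1]
    - [0,-0.0349,-0.0295,0.9,0,0,1]
    - [0,-0.0349,-0.0295,0,0,0,1]
    - [0,-0.0349,-0.0295,0,0,0,1]
    - [0,-0.0349,-0.0295,0,0,0,1]
    - [0,-0.0349,-0.0295,0,0,0,1]
    - [0,-0.0349,-0.0295,0,0,0,1]
    - [0,-0.0349,-0.0295,0,0,0,1]
    - [0,-0.0349,-0.0295,0,0,0,1]
    - [0,-0.0349,-0.0295,0,0,0,1]

```text
time_s: 1.4
eef_pos: [0.3533, -0.1494, 0.2423]
eef_rot: [0.078, 0.703, 0.078, -0.703]
wrist_force: [0.1, 0.2, 0.9]
opening: 0.997
```

Emit:
drive_tool:
  increments:
    - [0,-0.0349,-0.0295,0,0,0,1]
    - [0,-0.0349,-0.0295,0,0,0,1]
    - [0,-0.0349,-0.0295,0,0,0,1]
    - [0,-0.0349,-0.0295,0,0,0,1]
    - [0,-0.0349,-0.0295,0,0,0,1]
    - [0,-0.0349,-0.0295,0,0,0,1]
    - [0,-0.0349,-0.0295,0,0,0,1]
    - [0,-0.0349,-0.0295,0,0,0,1]
    - [0,-0.0349,-0.0295,0,0,0,1]
    - [0,0,0,0,0,0,1]

```text
time_s: 2.65
eef_pos: [0.5437, 0.2161, 0.2415]
eef_rot: [-0.079, -0.702, -0.079, 0.703]
wrist_force: [-1.2, -1.0, -0.8]
opening: 1.004
```

```bash
cat >> h.py <<'E'
def goto(x,y,z,yaw):
    # tool y at angle yaw(deg, mod 180), pointing down
    T=tcp();cands=[]
    for k in (0,180,-180):
        a=np.radians(yaw+k);X=np.array([0,0,-1.]);Y=np.array([np.cos(a),np.sin(a),0]);G=np.c_[X,Y,np.cross(X,Y)]
        cands.append(R.from_matrix(T[:3,:3].T@G).as_rotvec(degrees=True))
    r=min(cands,key=np.linalg.norm)
    print('pos',T[:3,3].round(4),'tooly',np.degrees(np.arctan2(T[1,1],T[0,1])).round(2),'shift',(T[:3,:3].T@(np.array([x,y,z])-T[:3,3])).round(4),'turn',r.round(2),'q',ctrl.get_obs()['q'].round(2),'F',ctrl.get_obs()['wrist_force'].round(1))
E
python3 - <<'E'
from h import *
goto(.540,.266,.15,102.6)
T=tcp();c=camera('wrist');save('w1',c['img'])
W=cloud(c,T@c['hand_eye']);H=cv2.cvtColor(c['img'],cv2.COLOR_RGB2HSV).astype(int)
m=(c['depth']>0)&(H[...,2]<60)&(W[...,2]>.088)&(W[...,2]<.108)&(np.hypot(W[...,0]-.54,W[...,1]-.266)<.05)
print(m.sum(), cv2.minAreaRect((W[m][:,:2]*1000).astype(np.float32)),np.median(W[m],0))
E
```

```text
pos [0.5437 0.2161 0.2415] tooly -77.19 shift [ 0.0915 -0.0495 -0.0076] turn [0.21 0.04 0.03] q [0.18 0.2  1.58 0.   1.36 1.52] F [-1.2 -1.  -0.8]
1528 ((540.7656860351562, 265.2335510253906), (49.21609878540039, 15.762533187866211), 12.574676513671875) [0.54241704 0.26486722 0.09647496]
```

View pics/w1.png

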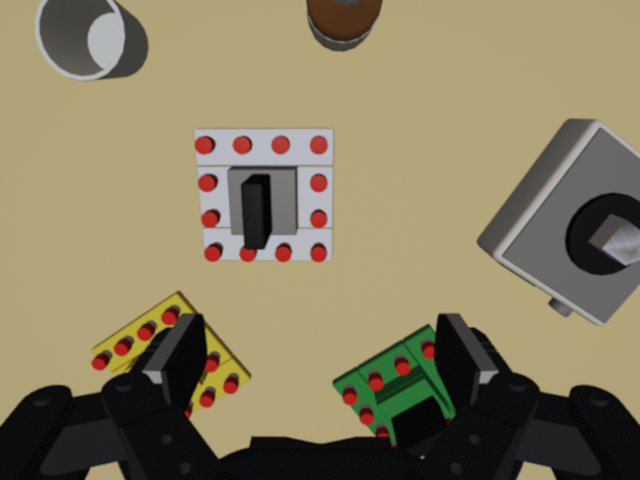

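The wrist view shows the red tray's bar at about (255,212). It measures (0.5407, 0.2655) with yaw 12.6°, matching the top view. I'll move over it, descend and close.

Emit:
drive_tool:
  increments:
    - [0,-0.0245,-0.004,0.2,0,0,1]
    - [0,-0.0245,-0.004,0,0,0,1]
    - [0.03,0,0,0,0,0,1]
    - [0.03,0,0,0,0,0,1]
    - [0,0,0,0,0,0,1]

```text
time_s: 3.32
eef_pos: [0.5383, 0.2617, 0.1796]
eef_rot: [-0.077, -0.701, -0.076, 0.705]
wrist_force: [-0.8, -0.0, 0.5]
opening: 1.0
```

Run:
```python
from h import *
goto(.5403,.2657,.070,102.6)
```

```text
pos [0.5383 0.2617 0.1796] tooly -77.63 shift [ 0.1096 -0.0035 -0.0035] turn [-0.23  0.35 -0.03] q [ 0.25  0.3   1.6  -0.    1.25  1.61] F [-0.8 -0.   0.5]
```

Emit:
drive_tool:
  increments:
    - [0.01,-0.0035,-0.0035,-0.2,0.3,0,1]
    - [0.03,0,0,0,0,0,1]
    - [0.03,0,0,0,0,0,1]
    - [0.025,0,0,0,0,0,1]
    - [0.0146,0,0,0,0,0,1]
    - [0,0,0,0,0,0,1]

```text
time_s: 4.08
eef_pos: [0.5436, 0.2674, 0.0723]
eef_rot: [0.078, 0.704, 0.078, -0.701]
wrist_force: [-0.2, 0.2, 0.9]
opening: 1.001
```

Run:
```python
from h import *
goto(.5403,.2657,.070,102.6)
```

```text
pos [0.5436 0.2674 0.0723] tooly -77.38 shift [0.0023 0.001  0.0036] turn [ 0.02 -0.25 -0.  ] q [ 0.26  0.44  1.64 -0.    1.05  1.61] F [-0.2  0.2  0.9]
```

Emit:
drive_tool:
  increments:
    - [0.002,0.0005,0.003,0,-0.2,0,1]
    - [0,0,0,0,0,0,-1]
    - [0,0,0,0,0,0,-1]
    - [0,0,0,0,0,0,-1]
    - [0,0,0,0,0,0,-1]
    - [0,0,0,0,0,0,-1]
    - [0,0,0,0,0,0,-1]

```text
time_s: 4.95
eef_pos: [0.541, 0.2664, 0.0708]
eef_rot: [0.078, 0.704, 0.078, -0.702]
wrist_force: [-0.1, 0.1, 2.0]
opening: 0.178
```

Run:
```python
from h import *
goto(.5403,.2657,.070,102.6)
c=camera('side');save('s1',c['img'])
```

```text
pos [0.541  0.2664 0.0708] tooly -77.38 shift [0.0008 0.0005 0.0009] turn [ 0.02 -0.11  0.  ] q [ 0.26  0.44  1.65 -0.    1.05  1.61] F [-0.1  0.1  2. ]
```

View pics/s1.png

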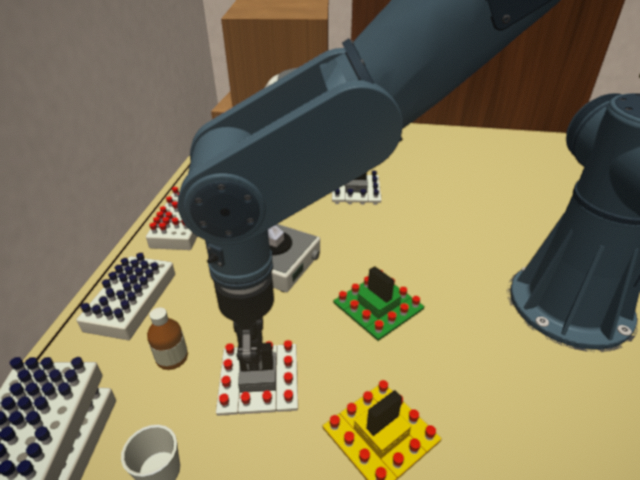

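The jaws hold the bar: an opening of 0.178 is about 15 mm, against a 16 mm bar. In the side view the fingers are on the handle at (258,355). Lifting 0.15 m.

Emit:
drive_tool:
  increments:
    - [-0.01,0,0,0,0,0,-1]
    - [-0.025,0,0,0,0,0,-1]
    - [-0.035,0,0,0,0,0,-1]
    - [-0.035,0,0,0,0,0,-1]
    - [-0.03,0,0,0,0,0,-1]
    - [-0.02,0,0,0,0,0,-1]
    - [0,0,0,0,0,0,-1]
    - [0,0,0,0,0,0,-1]

```text
time_s: 6.0
eef_pos: [0.5398, 0.2661, 0.2241]
eef_rot: [-0.078, -0.703, -0.078, 0.703]
wrist_force: [0.7, -0.1, -2.8]
opening: 0.179
```

Run:
```python
from h import *
goto(.5815,-.0235,.225,71.3)
c=camera('side');save('s2',c['img'])
goto(.5815,-.0235,.225,71.3)
```

```text
pos [0.5398 0.2661 0.2241] tooly -77.37 shift [-0.0008  0.2917  0.0226] turn [ 3.133e+01  4.000e-02 -2.000e-02] q [ 0.26  0.26  1.55 -0.    1.33  1.61] F [ 0.7 -0.1 -2.8]
pos [0.5396 0.266  0.2238] tooly -77.37 shift [-0.0012  0.2917  0.0224] turn [ 3.133e+01  8.000e-02 -3.000e-02] q [ 0.26  0.26  1.55 -0.    1.33  1.61] F [-0.3 -0.2 -3.1]
```

View pics/s2.png

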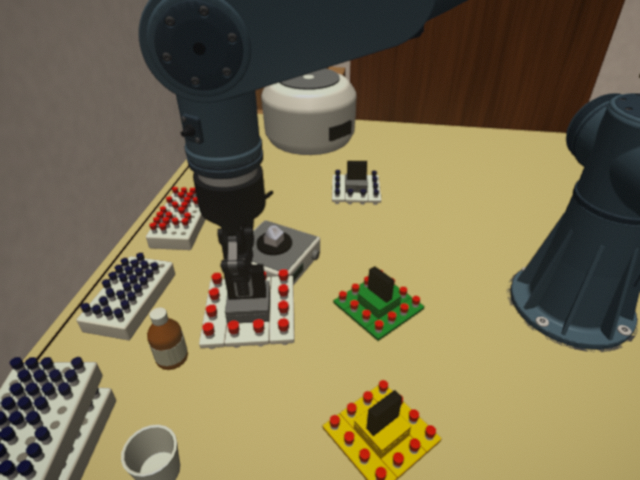

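The tray is held level, at about (245,310) in the side view. I'll translate to the mixer, then turn.

Emit:
drive_tool:
  increments:
    - [0,0.01,0.001,0,0,0,-1]
    - [0,0.025,0.002,0,0,0,-1]
    - [0,0.035,0.003,0,0,0,-1]
    - [0,0.04,0.003,0,0,0,-1]
    - [0,0.04,0.003,0,0,0,-1]
    - [0,0.04,0.003,0,0,0,-1]
    - [0,0.04,0.003,0,0,0,-1]
    - [0,0.03,0.002,0,0,0,-1]
    - [0,0.02,0.0015,0,0,0,-1]
    - [0,0.0117,0.001,0,0,0,-1]

```text
time_s: 7.3
eef_pos: [0.5823, -0.0243, 0.2252]
eef_rot: [0.077, 0.703, 0.078, -0.703]
wrist_force: [-0.6, 0.3, -2.5]
opening: 0.176
```

Emit:
drive_tool:
  increments:
    - [0,0,0,2,0,0,-1]
    - [0,0,0,4,0,0,-1]
    - [0,0,0,5,0,0,-1]
    - [0,0,0,5,0,0,-1]
    - [0,0,0,5,0,0,-1]
    - [0,0,0,5,0,0,-1]
    - [0,0,0,3.3,0,0,-1]
    - [0,0,0,2,0,0,-1]
    - [0,0,0,0,0,0,-1]
    - [0,0,0,0,0,0,-1]

```text
time_s: 8.55
eef_pos: [0.5824, -0.0229, 0.2256]
eef_rot: [-0.115, 0.698, -0.114, -0.697]
wrist_force: [0.0, 0.2, -2.8]
opening: 0.178
```

Run:
```python
from h import *
goto(.5815,-.0235,.225,71.3)
c=camera('wrist');save('w3',c['img'])
for n in('top','side'):
    c=camera(n);save(n+'3',c['img']);T=c['world_from_camera'];W=cloud(c,T);H=cv2.cvtColor(c['img'],cv2.COLOR_RGB2HSV).astype(int)
    m=(H[...,1]>150)&((H[...,0]<8)|(H[...,0]>172))&(H[...,2]>80)&(np.hypot(W[...,0]-.58,W[...,1]+.0235)<.1)&(W[...,2]>.13)
    nn,l,st,ce=cv2.connectedComponentsWithStats(m.astype(np.uint8))
    cp=[ce[i] for i in range(1,nn) if st[i,4]>10]
    print(n,len(cp),'capz',np.percentile(W[m][:,2],[10,50,95]))
    P=W[m];print(cv2.minAreaRect((P[:,:2]*1000).astype(np.float32)))
    Q=ray(c,T,cp,tcp()[2,3]-.07+.042);print(cv2.minAreaRect((Q[:,:2]*1000).astype(np.float32)));print((Q[:,:2]*1000).round(0).tolist())
```

```text
pos [ 0.5824 -0.0229  0.2256] tooly -108.63 shift [0.0006 0.0009 0.0007] turn [ 0.07 -0.08  0.06] q [-0.24  0.21  1.61  0.    1.32  1.65] F [ 0.   0.2 -2.8]
top 6 capz [0.19824505 0.19970962 0.20222169]
((578.46826171875, -25.452056884765625), (118.71479034423828, 100.37065887451172), 73.60655212402344)
((551.8860473632812, -11.415462493896484), (93.12004089355469, 31.131351470947266), 71.27467346191406)
[[582.0, 28.0], [552.0, 38.0], [552.0, -59.0], [543.0, 8.0], [534.0, -22.0], [524.0, -51.0]]
side 10 capz [0.19200518 0.19788265 0.20000335]
((580.9762573242188, -20.62804412841797), (108.3949203491211, 105.24095916748047), 71.62662506103516)
((580.0320434570312, -18.748546600341797), (94.28365325927734, 94.43669128417969), 72.18399047851562)
[[620.0, -48.0], [550.0, -59.0], [521.0, -48.0], [629.0, -17.0], [531.0, -17.0], [639.0, 12.0], [609.0, 20.0], [542.0, 11.0], [580.0, 30.0], [552.0, 40.0]]
```

View pics/side3.png

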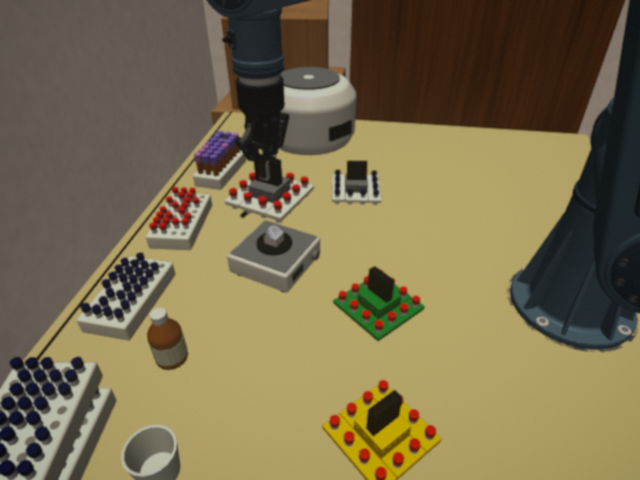

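View pics/w3.png

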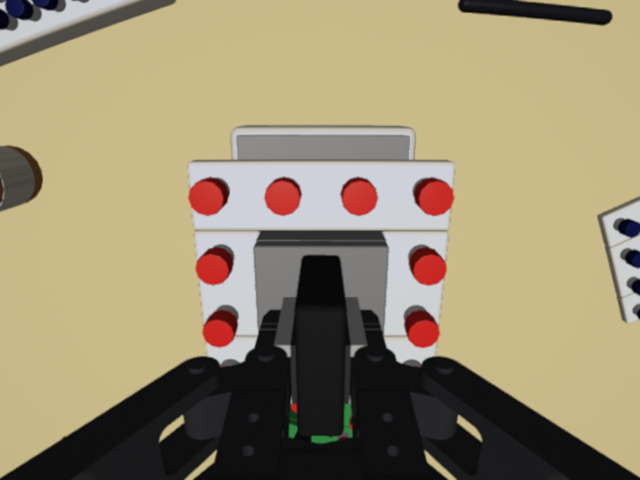

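The tray sits over the mixer, parallel to it: its sides match the box edges at (233–414,130) in the wrist view. The cap centre is within about 2 mm of the seat. The caps measure 0.200 m high, so the underside is at about 0.155 m, about 90 mm above the flange. I'll lower it and watch the force.

Emit:
drive_tool:
  increments:
    - [0.01,0.0009,0.0007,0,0,0,-1]
    - [0.02,0,0,0,0,0,-1]
    - [0.02,0,0,0,0,0,-1]
    - [0.015,0,0,0,0,0,-1]
    - [0.005,0,0,0,0,0,-1]
    - [0,0,0,0,0,0,-1]

```text
time_s: 9.45
eef_pos: [0.5816, -0.0238, 0.1555]
eef_rot: [-0.115, 0.698, -0.114, -0.697]
wrist_force: [-0.0, 0.6, -2.0]
opening: 0.177
```

Run:
```python
from h import *
goto(.5815,-.0235,.135,71.3)
c=camera('side');save('s4',cv2.resize(c['img'][100:300,200:400],None,fx=3,fy=3))
```

```text
pos [ 0.5816 -0.0238  0.1555] tooly -108.67 shift [ 0.0205 -0.0003  0.0002] turn [ 0.03 -0.07  0.05] q [-0.25  0.29  1.67  0.    1.19  1.65] F [-0.   0.6 -2. ]
```

View pics/s4.png

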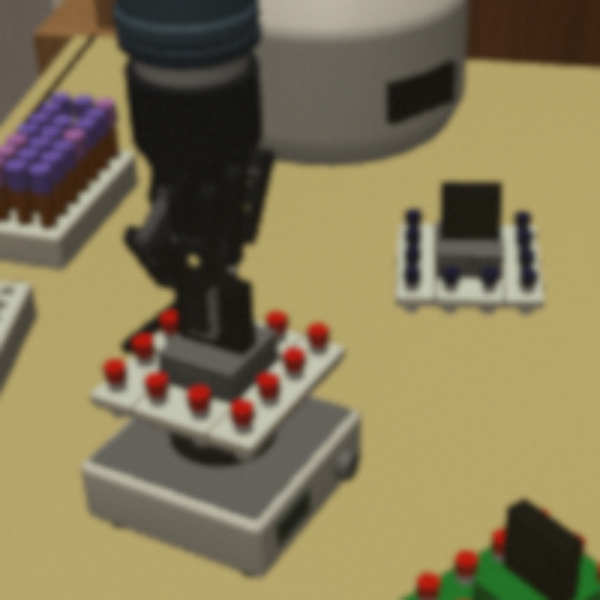

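The tray is partly down with the post inside the bore. The force is unchanged, so it isn't jamming. I'll go the last 20 mm.

Emit:
drive_tool:
  increments:
    - [0.008,0,0,0,0,0,-1]
    - [0.006,0,0,0,0,0,-1]
    - [0.004,0,0,0,0,0,-1]
    - [0.001,0,0,0,0,0,-1]
    - [0,0,0,0,0,0,-1]

```text
time_s: 10.12
eef_pos: [0.5817, -0.0238, 0.1366]
eef_rot: [-0.115, 0.698, -0.114, -0.697]
wrist_force: [-0.3, 0.1, -2.6]
opening: 0.179
```

Emit:
drive_tool:
  increments:
    - [0.001,0,0,0,0,0,-1]
    - [0,0,0,0,0,0,-1]

```text
time_s: 10.38
eef_pos: [0.5818, -0.0239, 0.1358]
eef_rot: [-0.115, 0.698, -0.115, -0.697]
wrist_force: [0.2, -0.2, -2.7]
opening: 0.18
```

Emit:
drive_tool:
  increments:
    - [0.001,0,0,0,0,0,-1]
    - [0,0,0,0,0,0,-1]

```text
time_s: 10.62
eef_pos: [0.582, -0.024, 0.1358]
eef_rot: [-0.115, 0.699, -0.115, -0.697]
wrist_force: [-3.7, -1.3, 5.4]
opening: 0.18
```

Emit:
drive_tool:
  increments:
    - [0.001,0,0,0,0,0,-1]
    - [0,0,0,0,0,0,-1]

```text
time_s: 10.88
eef_pos: [0.582, -0.024, 0.1358]
eef_rot: [-0.115, 0.699, -0.115, -0.697]
wrist_force: [-6.7, -0.2, 11.8]
opening: 0.178
```

Contact came at z = 0.1358. When gripped on the bench the tool stood at 0.0708, and adding 65 mm gives the same height, so the tray is on the flange. I'll back off the press by 2 mm, release and retreat straight up.

Emit:
drive_tool:
  increments:
    - [-0.0015,0,0,0,0,0,-1]
    - [0,0,0,0,0,0,0.3]
    - [0,0,0,0,0,0,1]
    - [0,0,0,0,0,0,1]
    - [0,0,0,0,0,0,1]
    - [0,0,0,0,0,0,1]

```text
time_s: 11.62
eef_pos: [0.5816, -0.0238, 0.1351]
eef_rot: [-0.115, 0.698, -0.114, -0.697]
wrist_force: [1.1, -0.1, 0.3]
opening: 1.0
```

Emit:
drive_tool:
  increments:
    - [-0.01,0,0,0,0,0,1]
    - [-0.03,0,0,0,0,0,1]
    - [-0.04,0,0,0,0,0,1]
    - [-0.04,0,0,0,0,0,1]
    - [-0.02,0,0,0,0,0,1]
    - [0,0,0,0,0,0,1]

```text
time_s: 12.38
eef_pos: [0.5825, -0.0241, 0.2779]
eef_rot: [-0.115, 0.7, -0.115, -0.695]
wrist_force: [0.3, 0.7, 0.3]
opening: 0.999
```

Run:
```python
from h import *
T=tcp();w=camera('wrist');s=camera('side')
save('w5',w['img']);save('s5',cv2.resize(s['img'][100:300,200:400],None,fx=3,fy=3))
for n,c,TT in(('wrist',w,T@w['hand_eye']),('side',s,s['world_from_camera'])):
    W=cloud(c,TT);H=cv2.cvtColor(c['img'],cv2.COLOR_RGB2HSV).astype(int)
    near=np.hypot(W[...,0]-.58,W[...,1]+.0235)<.09
    m=(H[...,1]>150)&((H[...,0]<8)|(H[...,0]>172))&(H[...,2]>80)&near&(W[...,2]>.08)
    nn,l,st,ce=cv2.connectedComponentsWithStats(m.astype(np.uint8))
    cp=[ce[i] for i in range(1,nn) if st[i,4]>10];Q=ray(c,TT,cp,.065+.042)
    print(n,len(cp),np.percentile(W[m][:,2],[50,95]),cv2.minAreaRect((Q[:,:2]*1000).astype(np.float32)))
    m=near&(H[...,1]<50)&(H[...,2]>130)&(W[...,2]>.07)&(W[...,2]<.1);P=W[m]
    A=np.c_[P[:,:2]-P[:,:2].mean(0),np.ones(len(P))];print('platform z,slope',len(P),np.linalg.lstsq(A,P[:,2],rcond=None)[0])
goto(.5815,-.0235,.25,71.3)
```

```text
wrist 13 [0.10952452 0.11071435] ((502.14794921875, 3.9562911987304688), (94.63040161132812, 260.7198181152344), 70.75240325927734)
platform z,slope 10386 [-0.00125783 -0.000148    0.09152631]
side 10 [0.10819141 0.11031626] ((580.162353515625, -20.853351593017578), (94.63462829589844, 94.04937744140625), 71.74190521240234)
platform z,slope 791 [-0.00144278 -0.00676963  0.0910942 ]
pos [ 0.5811 -0.0238  0.2746] tooly -108.67 shift [ 0.0247 -0.0004 -0.0003] turn [ 0.03 -0.06  0.05] q [-0.25  0.17  1.55  0.    1.42  1.65] F [-0.3  1.4 -0.9]
```

View pics/s5.png

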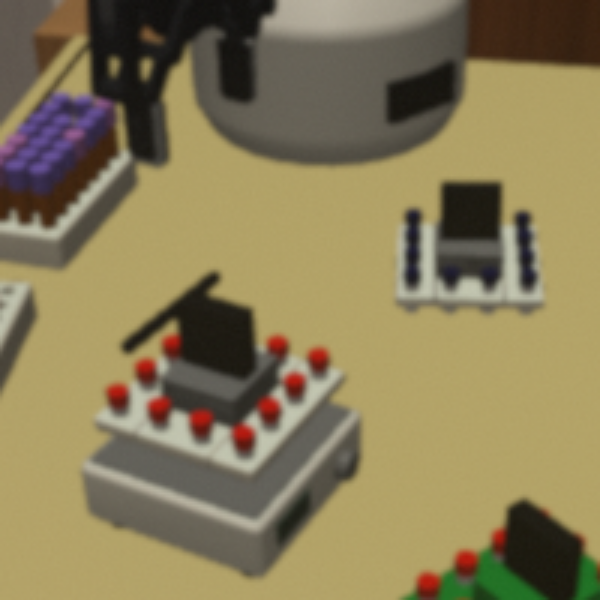

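View pics/w5.png

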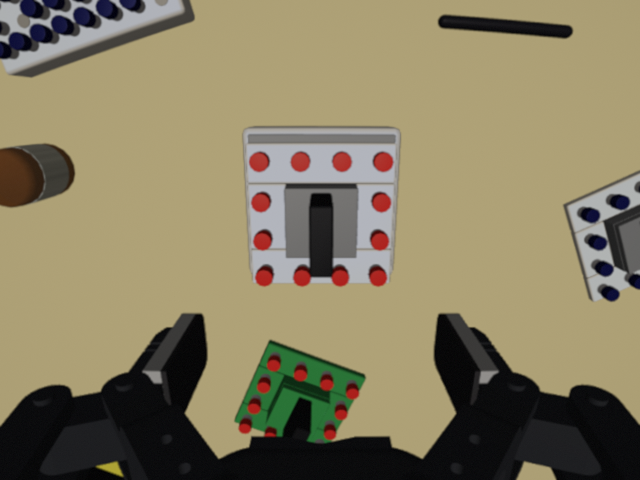

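Both views show the tray seated, level and square to the box: caps at z ≈ 0.109 m (65 + 44 mm), slope ≤ 0.007 rad, centre within about 3 mm. The gripper is clear and the navy tray is untouched.

```bash
python3 -c "
from bench import hand_in
print(hand_in())"
```

```text
the job is handed in; nothing more can be done
None
```

The red-capped tray is on the mixer with the post in its bore, released, and the job is handed in; the hand-in gives no verdict. I gripped it by its bar, lifted it 0.15 m, carried it over the mixer, turned it 31° to match the post, and lowered it onto the flange. The tool was clear by 12.4 s.

**Last checks:**
- **Height:** the tray touched down at the height expected for the flange. The caps now stand at about 0.109 m, which is the flange's 65 mm plus the 44 mm cap height.
- **Level:** the platform slopes by at most 0.007 rad.
- **Turn:** within about 0.5° of the mixer box.
- **Centre:** within about 3 mm of the post in the side view.
- **Gripper and navy tray:** the gripper is open and well above the tray. The navy tray looks unmoved in the side picture; I did not measure its position again.

**One check failed:** the wrist camera's cap-square fit picked up a stray red cap (13 found), so I ignored it. For centre and turn I relied on the side camera, and the wrist picture agrees by eye.

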